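Clamp a blank with the ratchet press and hold

ROBOT

A 6-joint arm with a two-finger parallel gripper is mounted at the origin on a cart in front of the work surface, level with it; the furniture and walls round the work are solid. World frame = base frame: x ahead of the robot, y to its left, z up, the work surface at z = 0. Lengths are in m, angles in degrees, forces in N, time in s.
With the tool pointing down it reaches from about 0.3 to 0.875 m from the base axis. Payload 6.4 kg.
Tool frame: the origin (TCP) lies at the very end of the fingers, on their centre line; the grasp point (between the pads) lies 19 mm behind it; z points along the fingers, y is the line along which they close (so a half turn about z gives the same grasp; the last joint's range is limited). The gripper opens to 85 mm and grips with 20 to 120 N. Pads are 22 mm wide; open, the fingers measure 114 mm over their backs; the gripper's body (76 mm by 85 mm) begins 54 mm behind the grasp point. The pads swing forward as they close: fully open they stand 13 mm farther back than shut.
Start: joints at [-74.903, 10.359, 92.074, -0, 77.567, -11.82], TCP at [0.26, -0.513, 0.231] pointing down, gripper open.
Joint ranges: [-171.53, 171.53], [-51.25, 118.39], [17.06, 147.69], [-65.23, 245.23], [0, 150.52], [-178.68, 178.68]. Speed limits (degrees/s): [147.25, 147.25, 172.46, 180, 180, 180].

INTERFACE

Orientations are given as [roll, pitch, yaw] about the fixed x, y, z axes, in that order (R = Rz(yaw) Ry(pitch) Rx(roll)).
In Python, from plant import monitor, imaging, manip, finder gives the robot as it stands. The module is installed in compiled form; this text tells all that it offers.
- The arm moves only by the shell command python3 -m inch 'ROWS' [FORCE]. ROWS is JSON, a list of rows, each an object with "delta_pos": the shift along the world's x, y, z in m, a list of three; "twist": the turn, a rotation vector about the world's x, y, z in rad, a list of three; "grip": the opening, from 0 (shut) to 1 (fully open). In form: [{"delta_pos": [dx, dy, dz], "twist": [rx, ry, rz], "grip": grip}, ...]. A call has 1 to 12 rows; each row shifts and turns the commanded pose from where the row before left it; what a row does not reach is not made up. A row lasts 1/8 s, in which the tool goes at most 62.5 mm and 10.7 degrees, less where a joint would pass 70% of its speed; a pose out of reach is approached as far as the arm can. A call with a gripper value outside its range is refused whole. The fingers move at their own pace and stop on an object; FORCE is the grip in N (left out, the last holds). Time passes only in rows, so rows that do not move let the fingers close. It gives the time, the measured TCP pose, the force, the opening and the grip force at its end, in the units of the state.
- monitor.get_obs(): the state, without advancing time (a new reading comes with each control period).
- imaging.snapshot(name): name is "scene" or "top" or "wrist"; returns a dict with "image" (420x560x3 uint8, red, green, blue), "fx", "fy", "cx", "cy" (pixels), "R" (3x3) and "t" (3): a world point X has camera coordinates R X + t; the wrist camera has in their place "mount" (4x4, takes a point from camera to tool coordinates, whose origin is the TCP and whose axes are the flange's). Camera axes: x right, y down, z forward; pixel columns grow to the right and rows downward; lengths in m; the calibration is good to about 2 mm. A picture is of the moment at which its call begins: read the wrist's pose just before it. There is no depth.
- manip.sign_off(): hands the job in; it is judged then, once.
Trained networks look in a picture, given as the dict that the camera call returned (one of the last four; its "shot" number tells which), for a name from the list of things; names that differ only in an ending like _2 or _b are one class to them, and where a whole thing is asked for, a point or a joint stands for the part that bears it (a point fixed in the world has none). Each returns a list of dicts, best first, with "confidence" (0 to 1); they miss things now and then, are a little off and sometimes report something else, mostly with a low value. They report only what shows in the picture. A call takes as long as a camera call.
- finder.spot_in(picture, query): "location" ([x, y, z] in m, in world coordinates, good to about 4 mm: the middle of the surface that is visible of it).
- finder.regions_of(picture, query): "pixels" (420x560 bool, what is visible of it).
The state is a dict: "time": time; "joints": joint angles; "joint_vel": joint speeds; "effort": joint torques, N m; "tcp_pos": TCP position; "tcp_rot": TCP orientation; "ft_force": force on the tool from outside, world axes, zero at the start; "ft_torque": the same for the moment, N m; "finger_gap": finger opening in m; "grasp_force": force on a finger pad.
Only numpy, scipy, OpenCV 4.12 (cv2) and the standard library are available. Lean on these libraries where they do the work, as an engineer would, in place of code of your own. Each camera call takes 0.05 s, during which the arm holds its last target. There are 200 camera calls.

TASK

See which wooden blank lies in the press nest, between the pad and the fence, and grasp the upright grip of the ratchet lever. Swing the lever clockwise (seen from above), feeling for the clicks: exactly three clicks if the large blank is in the nest, exactly six if it is the small one; the ratchet cannot go back. Then hold the lever there: the program finishes with the fingers still holding the grip, and the other blank, the glue bottle and the chisel are left alone.

Things in the scene. Friction and masses are not known exactly. Their poses are not given: they have to be found in the camera images.
- press: Grey base plate of the press, 115 x 262 x 10 mm, fixed; place and yaw vary. Origin: underside, on the lever's vertical pivot axis. x points away from the robot, y from the pivot to the nest. Spans x -45 to 70, y -109 to 153 mm. Along y: waiting pocket (y -103 to -60), ratchet wheel, jaw with pad, aluminium fence (inner face y 132). All but lever and grip is under 50 mm high.
- nest (a point): Centre of the nest floor, on top of the base plate (10 mm above the bench), at press x 0, y 109 mm; the clamped blank lies within 30 mm of it, the waiting blank about 190 mm away.
- pad: Black rubber pad on the jaw, 46 mm wide, 22 mm high, on springs of 1.5 N/mm with 7 mm travel; it moves towards the fence with the lever. Its origin is the press origin carried along with the pad (not the pad's middle), so it shows only the pad's travel along the press y axis.
- lever (a joint): Lever angle, rad: 0 at its stop, growing clockwise seen from above, to 1.99. Starts at rest in the free travel, 0 to 0.10. Seven teeth 0.262 rad apart: in the last 10 degrees before each the push needed at the grip rises by 8 to 15 N, then falls suddenly to nothing as the pawl drops (the click): at 0.28 to 0.37, 0.54 to 0.63 and so on. Clicks cannot be undone. The blank adds 1 to 3 N.
- pivot (a point): Point on the lever's vertical pivot axis, at the height of the steel arm (45 mm above the bench, arm 8 mm thick). The level arm is 110 mm long from this axis to the grip axis; at lever angle q it points in the direction 4.10 rad - q, counted anticlockwise from the press x axis.
- handle: Upright black plastic grip at the lever's end, 19 mm in diameter, 56 mm high, free to spin on its pin, so the hand need not turn with the lever. Its origin is the centre of its underside, 50 mm above the bench; its top is at 107 mm, with a small screw head to 111 mm. Below it is the steel arm.
- grip (a point): Point on the grip's axis 34 mm above its underside (85 mm above the bench), where to grasp it from above.
- large_blank: Large wooden blank, 40 x 70 x 28 mm, 55 g, loose; origin at the centre of its underside. It lies in the nest or in the waiting pocket, its 40 mm along the press y axis.
- small_blank: Small wooden blank, 22 x 40 x 12 mm, 12 g, loose; origin at the centre of its underside. It lies in the other of the two places, its 22 mm along the press y axis.
- glue_bottle: White glue bottle, 39 mm in diameter, 114 mm high, standing loose to the right of the press; origin at the centre of its underside.
- chisel: Chisel with wooden handle, 24 x 213 x 24 mm, lying loose to the right in front of the press; origin at its underside near the middle.

How it is judged:
By the outcome, as a careful person would: the job done as asked, in the order asked, and still so for the second after the job is handed in, while the arm keeps its last pose, push and grip.
It also fails if it takes over 64 s, if anything falls off the work surface, if the arm or the gripper's body presses on something with over 40 N, if the wrist force passes 120 N, or if a joint passes its speed limit or range.

## Working session

There is one attempt and no reset: what is moved stays moved. The work goes in short steps, Python scripts to look and compute and a shell command to move; the robot and the scene stay as the last step left them, time stands still between calls to the robot, and variables do not carry over. Pictures are saved under pics/ and viewed, at most 10 in all, crops included, and the job is handed in when it is done.

```bash
mkdir -p pics
cat > h.py <<'E'
from plant import monitor, imaging, manip, finder
import numpy as np, cv2
def save(p,n): cv2.imwrite('pics/'+n, p["image"][:,:,::-1])
E
python3 - <<'E'
from h import *
o=monitor.get_obs(); print({k:np.round(v,3) for k,v in o.items()})
a=imaging.snapshot("top"); b=imaging.snapshot("scene")
save(a,"top.png"); save(b,"scene.png")
for n,p in(("top",a),("scene",b)):
  for q in "press handle lever pad large_blank small_blank glue_bottle chisel".split():
    print(n,q,[(np.round(d["location"],3).tolist(),round(d["confidence"],2)) for d in finder.spot_in(p,q)[:2]])
E
```

```text
{'time': np.float64(0.0), 'joints': array([-7.4902e+01,  1.0403e+01,  9.2132e+01,  1.0000e-03,  7.7569e+01,
       -1.1820e+01]), 'joint_vel': array([ 0.055,  0.048,  0.034, -0.041, -0.003, -0.111]), 'effort': array([ 0.0000e+00, -4.4487e+01, -3.5134e+01, -0.0000e+00,  9.0000e-03,
        0.0000e+00]), 'tcp_pos': array([ 0.26 , -0.512,  0.23 ]), 'tcp_rot': array([-1.79898e+02, -2.20000e-02,  2.69180e+01]), 'ft_force': array([ 0.249, -0.278, -0.3  ]), 'ft_torque': array([ 0.048, -0.026, -0.001]), 'grasp_force': np.float64(0.0), 'finger_gap': np.float64(0.085)}
top press [([0.589, 0.22, 0.011], 0.83)]
top handle [([0.538, 0.105, 0.098], 0.48)]
top lever [([0.574, 0.2, 0.042], 0.79), ([0.436, -0.055, 0.016], 0.73)]
top pad [([0.562, 0.28, 0.032], 0.41)]
top large_blank [([0.615, 0.132, 0.023], 0.61)]
top small_blank [([0.615, 0.139, 0.023], 0.73)]
top glue_bottle [([0.455, -0.253, 0.064], 0.78), ([0.589, 0.216, 0.008], 0.45)]
top chisel [([0.437, -0.054, 0.018], 0.85)]
scene press [([0.571, 0.244, 0.017], 0.62)]
scene handle [([0.545, 0.114, 0.083], 0.69)]
scene lever [([0.57, 0.201, 0.04], 0.93)]
scene pad []
scene large_blank [([0.548, 0.315, 0.042], 0.91)]
scene small_blank [([0.612, 0.136, 0.023], 0.68)]
scene glue_bottle [([0.449, -0.246, 0.056], 0.72)]
scene chisel [([0.578, 0.241, 0.01], 0.64), ([0.436, -0.038, 0.02], 0.59)]
```

View pics/top.png

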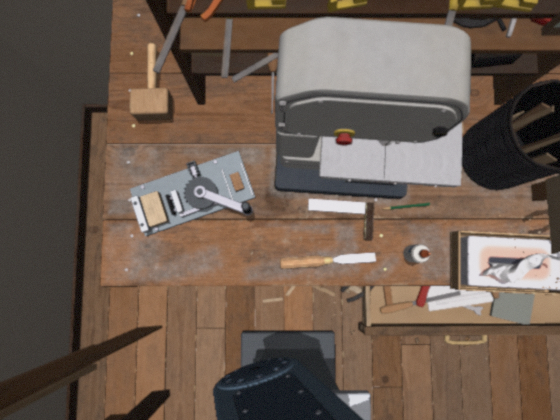

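View pics/scene.png

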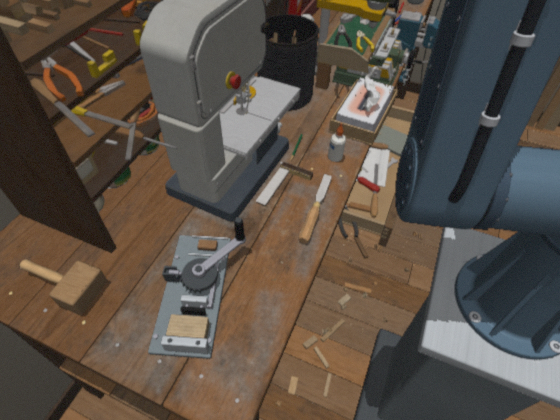

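The large blank (big light block at top ≈(153,208)) lies between pad and fence. The small brown one (≈(237,181)) is in the waiting pocket, so I need three clicks. The grip is at about (247,209) and the pivot at about (200,191).

```bash
cat >> h.py <<'E'
def ray(p,u,v,z):
    R=np.array(p["R"]);t=np.array(p["t"]);c=-R.T@t
    d=R.T@np.array([(u-p["cx"])/p["fx"],(v-p["cy"])/p["fy"],1]); return c+d*(z-c[2])/d[2]
E
python3 - <<'E'
from h import *
p=imaging.snapshot("top")
m=finder.regions_of(p,"press")[0]["pixels"].astype(np.uint8)
c=max(cv2.findContours(m,0,2)[0],key=cv2.contourArea)
W=np.array([ray(p,u,v,.01)[:2] for u,v in c[:,0]],np.float32)
r=cv2.minAreaRect(W);print(r)
ctr=np.array(r[0]);b=cv2.boxPoints(r)
e=[b[1]-b[0],b[2]-b[1]];L=max(e,key=np.linalg.norm);L=L/np.linalg.norm(L);L=L if L[1]>0 else -L
X=np.array([L[1],-L[0]]);yaw=np.arctan2(X[1],X[0])
piv=ctr-12.5e-3*X-22e-3*L
print("yaw",np.degrees(yaw),"piv",piv)
for q in(0,.05,.1):
  a=4.10-q+yaw;print(q,piv+.11*np.array([np.cos(a),np.sin(a)]))
for q in("handle","lever"):
  for d in finder.regions_of(p,q)[:1]:
    ys,xs=np.nonzero(d["pixels"]);print(q,d["confidence"],xs.min(),xs.max(),ys.min(),ys.max(),xs.mean(),ys.mean(),len(xs))
print("wheel",ray(p,200,191,.045),"grip top",ray(p,248,207,.107))
s=imaging.snapshot("scene")
P=np.hstack
def cr(p,x0,x1,y0,y1): return cv2.resize(p["image"][y0:y1,x0:x1],(390,400),interpolation=2)
cv2.imwrite("pics/crop.png",P([cr(p,125,265,140,240),cr(s,140,270,210,340)])[:,:,::-1])
E
```

```text
((0.5848554372787476, 0.23658563196659088), (0.14787307381629944, 0.27526605129241943), 13.428956031799316)
yaw 13.428952 piv [0.57780647 0.21228415]
0 [0.5372086  0.11005004]
0.05 [0.53214979 0.11220684]
0.1 [0.52720506 0.1146138 ]
handle 0.28 131 254 151 235 195.95883010432192 191.7680700447094 5368
lever 0.86 184 250 177 213 208.3529945553539 194.989110707804 1102
wheel [0.58702173 0.21117924 0.045     ] grip top [0.54354928 0.10223953 0.107     ]
```

View pics/crop.png

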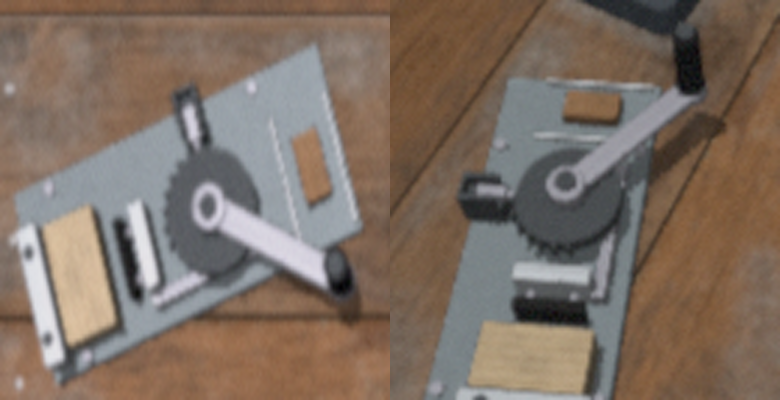

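The crop confirms it: the large pale blank sits against the fence, and the small brown one is in the waiting pocket. The plate corners are clear, so I'll use them along with the hub for yaw and pivot.

Run:
```python
from h import *
p=imaging.snapshot("top");s=imaging.snapshot("scene")
f=lambda u,v:(125+u/2.786,140+v/4); g=lambda u,v:(140+(u-390)/3,210+v*.325)
C=np.array([ray(p,*f(*k),.01)[:2] for k in((58,383),(360,228),(316,45),(15,195))])
print(C, [np.linalg.norm(C[i]-C[i-1]).round(4) for i in range(4)])
# model corners: near-left(-45,153) near-right(-45,-109) far-right(70,-109) far-left(70,153)
M=np.array([(-.045,.153),(-.045,-.109),(.07,-.109),(.07,.153)])
A=M-M.mean(0);B=C-C.mean(0);U,_,Vt=np.linalg.svd(A.T@B);R=(U@Vt).T
piv=C.mean(0)-R@M.mean(0);yaw=np.arctan2(R[1,0],R[0,0]);print("yaw",np.degrees(yaw),"piv",piv,"det",np.linalg.det(R))
print("hub",ray(p,*f(207,205),.052),ray(s,*g(566,181),.052))
for q in(0,.1): a=4.1-q+yaw;print(q,piv+.11*np.array([np.cos(a),np.sin(a)]))
def tri(a,b):
  P=[np.array(k["K"]) if 0 else np.array([[k["fx"],0,k["cx"]],[0,k["fy"],k["cy"]],[0,0,1]])@np.c_[k["R"],k["t"]] for k in(p,s)]
  X=cv2.triangulatePoints(P[0],P[1],np.array(a,float),np.array(b,float));return (X[:3]/X[3]).ravel()
print("hub tri",tri(f(207,205),g(566,181)),"griptop tri",tri(f(333,262),g(684,32)))
print("grip top at .107",ray(p,*f(333,262),.107),ray(s,*g(684,32),.107))
```

```text
[[0.49177665 0.33681657]
 [0.57919584 0.09485119]
 [0.68530152 0.13151516]
 [0.59834893 0.37527049]] [np.float64(0.1133), np.float64(0.2573), np.float64(0.1123), np.float64(0.2588)]
yaw 19.70049751123146 piv [0.58430366 0.20968727] det 1.0
hub [0.58526806 0.21136903 0.052     ] [0.58546908 0.20807922 0.052     ]
0 [0.55511691 0.10363005]
0.1 [0.54467467 0.10707371]
hub tri [0.58400901 0.21031239 0.05657258] griptop tri [0.54573356 0.10884647 0.11069192]
grip top at .107 [0.54661019 0.10926569 0.107     ] [0.54684019 0.10628929 0.107     ]
```

```bash
python3 -m inch '[{"delta_pos":[0.02,0.044,0],"twist":[0,0,0.032],"grip":0.55},{"delta_pos":[0.02,0.044,0],"twist":[0,0,0.032],"grip":0.55},{"delta_pos":[0.02,0.044,0],"twist":[0,0,0.032],"grip":0.55},{"delta_pos":[0.02,0.044,0],"twist":[0,0,0.032],"grip":0.55},{"delta_pos":[0.02,0.044,0],"twist":[0,0,0.032],"grip":0.55},{"delta_pos":[0.02,0.044,0],"twist":[0,0,0.032],"grip":0.55},{"delta_pos":[0.02,0.044,0],"twist":[0,0,0.032],"grip":0.55},{"delta_pos":[0.02,0.044,0],"twist":[0,0,0.032],"grip":0.55},{"delta_pos":[0.02,0.044,0],"twist":[0,0,0.032],"grip":0.55},{"delta_pos":[0.02,0.044,0],"twist":[0,0,0.032],"grip":0.55},{"delta_pos":[0.02,0.044,0],"twist":[0,0,0.032],"grip":0.55},{"delta_pos":[0,0,0],"twist":[0,0,0.032],"grip":0.55}]' 40
python3 - <<'E'
from h import *
from scipy.spatial.transform import Rotation as Ro
o=monitor.get_obs(); w=imaging.snapshot("wrist"); save(w,"w1.png")
print(o["tcp_pos"],o["tcp_rot"],o["finger_gap"],w["mount"])
T=np.eye(4);T[:3,:3]=Ro.from_euler("xyz",o["tcp_rot"],degrees=True).as_matrix();T[:3,3]=o["tcp_pos"]
C=np.linalg.inv(T@np.array(w["mount"]))
for n,X in(("predtop",(.546,.107,.107)),("pivot",(.5845,.2097,.052))):
  c=C[:3,:3]@X+C[:3,3];print(n,w["fx"]*c[0]/c[2]+w["cx"],w["fy"]*c[1]/c[2]+w["cy"])
for q in("handle","grip"): print(q,[(np.round(d["location"],4),d["confidence"]) for d in finder.spot_in(w,q)[:2]])
E
```

```text
time: 2.75
tcp_pos: [0.481, -0.026, 0.2314]
tcp_rot: [-180.0, -0.0, 49.3]
ft_force: [-0.3, -0.4, -0.3]
finger_gap: 0.0467
grasp_force: 0.0
[ 0.48096603 -0.02595526  0.23136262] [-1.79993637e+02 -3.59668969e-02  4.92585017e+01] 0.04668241299596405 [[ 7.10208803e-04 -9.45877188e-01 -3.24524021e-01  8.28477498e-02]
 [ 9.99999732e-01  7.29386962e-04  6.25473694e-05  1.17516461e-03]
 [ 1.77541460e-04 -3.24523978e-01  9.45877453e-01 -1.43016279e-01]
 [ 0.00000000e+00  0.00000000e+00  0.00000000e+00  1.00000000e+00]]
predtop 228.42515038558895 23.92699812449908
pivot 187.63455400506743 -98.06719244987235
handle [(array([0.5468, 0.0998, 0.0935]), 0.98)]
grip [(array([0.5489, 0.0999, 0.0947]), 0.58)]
```

View pics/w1.png

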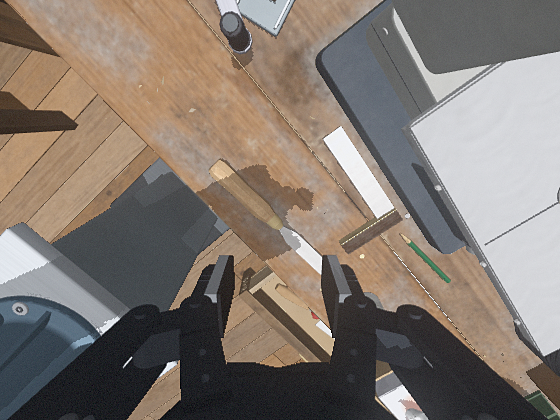

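The grip top shows at about (231,20), against a prediction of (228,24). That agrees to about 2 mm, so I'll move over it.

```bash
python3 -m inch '[{"delta_pos":[0.022,0.044,0],"twist":[0,0,0],"grip":0.55},{"delta_pos":[0.022,0.044,0],"twist":[0,0,0],"grip":0.55},{"delta_pos":[0.021,0.045,0],"twist":[0,0,0],"grip":0.55},{"delta_pos":[0,0,-0.04],"twist":[0,0,0],"grip":0.55},{"delta_pos":[0,0,-0.04],"twist":[0,0,0],"grip":0.55},{"delta_pos":[0,0,0],"twist":[0,0,0],"grip":0.55}]' 40
python3 - <<'E'
from h import *
from scipy.spatial.transform import Rotation as Ro
o=monitor.get_obs(); w=imaging.snapshot("wrist"); save(w,"w2.png")
T=np.eye(4);T[:3,:3]=Ro.from_euler("xyz",o["tcp_rot"],degrees=True).as_matrix();T[:3,3]=o["tcp_pos"]
C=np.linalg.inv(T@np.array(w["mount"]))
for n,X in(("predtop",(.546,.107,.107)),("x+5",(.551,.107,.107)),("y+5",(.546,.112,.107)),("pivot",(.5845,.2097,.052))):
  c=C[:3,:3]@X+C[:3,3];print(n,w["fx"]*c[0]/c[2]+w["cx"],w["fy"]*c[1]/c[2]+w["cy"])
print([(np.round(d["location"],4),d["confidence"]) for d in finder.spot_in(w,"handle")[:2]])
E
```

```text
time: 3.65
tcp_pos: [0.5427, 0.103, 0.1481]
tcp_rot: [-179.7, 0.3, 48.8]
ft_force: [-0.4, 0.8, 0.1]
finger_gap: 0.047
grasp_force: 0.0
predtop 275.7629524455018 226.7346309135523
x+5 281.38610705313357 222.2051235605785
y+5 270.8232179223042 221.5274348920368
pivot 223.68221921829246 68.17554348325999
[(array([0.5525, 0.1106, 0.0882]), 0.81)]
```

View pics/w2.png

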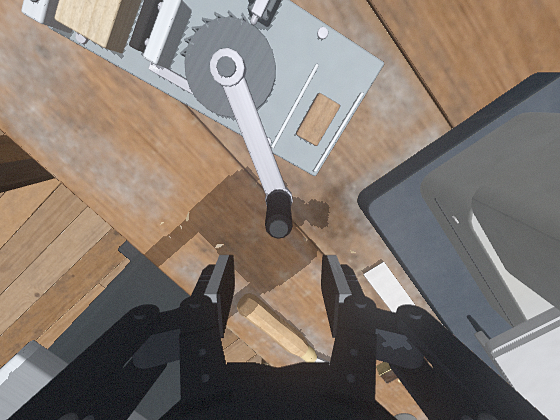

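The grip top is at (279,228) and the hub at (227,67), both within 3 px of prediction. The grip is centred between the fingers, so I'll descend.

```bash
python3 -m inch '[{"delta_pos":[0.001,-0.001,-0.03],"twist":[0,0,0],"grip":0.55},{"delta_pos":[0,0,-0.03],"twist":[0,0,0],"grip":0.55},{"delta_pos":[0,0,-0.024],"twist":[0,0,0],"grip":0.55},{"delta_pos":[0,0,0],"twist":[0,0,0],"grip":0.55},{"delta_pos":[0,0,0],"twist":[0,0,0],"grip":0.55}]' 60
```

```text
time: 4.38
tcp_pos: [0.5481, 0.1029, 0.0696]
tcp_rot: [179.8, -0.1, 48.9]
ft_force: [-0.4, 0.4, 0.7]
finger_gap: 0.0466
grasp_force: 0.0
```

```bash
python3 -m inch '[{"delta_pos":[0,0,-0.002],"twist":[0,0,0],"grip":0.3},{"delta_pos":[0,0,0],"twist":[0,0,0],"grip":0.1},{"delta_pos":[0,0,0],"twist":[0,0,0],"grip":0.0},{"delta_pos":[0,0,0],"twist":[0,0,0],"grip":0.0},{"delta_pos":[0,0,0],"twist":[0,0,0],"grip":0.0}]' 70
python3 - <<'E'
from h import *
piv=np.array([.5845,.2097]);o=monitor.get_obs();t=o["tcp_pos"][:2]
print(o["tcp_pos"],np.linalg.norm(t-piv))
a0=np.arctan2(*(t-piv)[::-1]);print("q est",4.1+np.radians(19.7)-(a0%(2*np.pi)))
for d in np.arange(0,1.0,.05):
  a=a0-d; print(round(d,2),np.round(.11*np.array([np.cos(a),np.sin(a)])-.11*np.array([np.cos(a0),np.sin(a0)]),4))
E
```

```text
time: 5.0
tcp_pos: [0.5472, 0.1033, 0.0666]
tcp_rot: [179.9, -0.1, 48.9]
ft_force: [-2.2, -0.2, 5.8]
finger_gap: 0.0176
grasp_force: 68.1
[0.54724033 0.10328278 0.0665567 ] 0.11275152902332684
q est 0.06822988729797608
0.0 [0. 0.]
0.05 [-0.0051  0.0019]
0.1 [-0.0102  0.0041]
0.15 [-0.0151  0.0066]
0.2 [-0.0199  0.0093]
0.25 [-0.0246  0.0122]
0.3 [-0.0291  0.0154]
0.35 [-0.0334  0.0188]
0.4 [-0.0376  0.0224]
0.45 [-0.0415  0.0261]
0.5 [-0.0453  0.0301]
0.55 [-0.0489  0.0343]
0.6 [-0.0523  0.0387]
0.65 [-0.0554  0.0432]
0.7 [-0.0583  0.0478]
0.75 [-0.061   0.0526]
0.8 [-0.0635  0.0576]
0.85 [-0.0656  0.0626]
0.9 [-0.0676  0.0678]
0.95 [-0.0692  0.073 ]
```

```bash
cat > st.py <<'E'
from h import *
o=monitor.get_obs();piv=np.array([.5845,.2097]);r=o["tcp_pos"][:2]-piv;a=np.arctan2(r[1],r[0])%(2*np.pi)
f=o["ft_force"];t=np.array([np.sin(a),-np.cos(a)])
print("t%.2f q%.3f r%.4f z%.4f Ft%.1f Fr%.1f Fz%.1f gap%.4f"%(o["time"],4.1+np.radians(19.7)-a,np.hypot(*r),o["tcp_pos"][2],f[:2]@t,f[:2]@r/np.hypot(*r),f[2],o["finger_gap"]))
E
m(){ python3 st.py; }
python3 -m inch '[{"delta_pos":[-0.0051,0.0019,0],"twist":[0,0,0],"grip":0},{"delta_pos":[-0.0051,0.0022,0],"twist":[0,0,0],"grip":0}]' >/dev/null; m
python3 -m inch '[{"delta_pos":[-0.0025,0.0012,0],"twist":[0,0,0],"grip":0}]' >/dev/null; m
python3 -m inch '[{"delta_pos":[-0.0024,0.0013,0],"twist":[0,0,0],"grip":0}]' >/dev/null; m
python3 -m inch '[{"delta_pos":[-0.0024,0.0013,0],"twist":[0,0,0],"grip":0}]' >/dev/null; m
python3 -m inch '[{"delta_pos":[-0.0024,0.0014,0],"twist":[0,0,0],"grip":0}]' >/dev/null; m
python3 -m inch '[{"delta_pos":[-0.0024,0.0014,0],"twist":[0,0,0],"grip":0}]' >/dev/null; m
python3 -m inch '[{"delta_pos":[-0.0023,0.0015,0],"twist":[0,0,0],"grip":0}]' >/dev/null; m
python3 -m inch '[{"delta_pos":[-0.0023,0.0016,0],"twist":[0,0,0],"grip":0}]' >/dev/null; m
python3 -m inch '[{"delta_pos":[-0.0022,0.0016,0],"twist":[0,0,0],"grip":0}]' >/dev/null; m
python3 -m inch '[{"delta_pos":[-0.0022,0.0017,0],"twist":[0,0,0],"grip":0}]' >/dev/null; m
python3 -m inch '[{"delta_pos":[-0.0021,0.0017,0],"twist":[0,0,0],"grip":0}]' >/dev/null; m
```

```text
t5.25 q0.163 r0.1127 z0.0666 Ft-1.3 Fr-0.6 Fz5.0 gap0.0174
t5.38 q0.187 r0.1127 z0.0666 Ft-3.2 Fr-0.1 Fz4.8 gap0.0176
t5.50 q0.207 r0.1126 z0.0666 Ft-4.5 Fr0.8 Fz4.1 gap0.0173
t5.62 q0.225 r0.1126 z0.0666 Ft-8.3 Fr0.9 Fz3.8 gap0.0175
t5.75 q0.244 r0.1126 z0.0667 Ft-11.1 Fr1.2 Fz1.9 gap0.0177
t5.88 q0.260 r0.1125 z0.0668 Ft-15.4 Fr0.3 Fz-0.9 gap0.0172
t6.00 q0.274 r0.1124 z0.0669 Ft-19.5 Fr0.5 Fz-3.7 gap0.0176
t6.12 q0.329 r0.1127 z0.0664 Ft-0.9 Fr0.1 Fz10.1 gap0.0174
t6.25 q0.360 r0.1126 z0.0665 Ft-0.7 Fr0.9 Fz9.4 gap0.0172
t6.38 q0.386 r0.1126 z0.0665 Ft-0.5 Fr0.1 Fz9.4 gap0.0173
t6.50 q0.410 r0.1125 z0.0665 Ft-2.0 Fr0.0 Fz9.7 gap0.0178
```

Click 1 is clear: the push fell from 19 N to about 1 N at q≈0.3. On to click 2, which I expect near 0.56.

```bash
m(){ python3 st.py; }
python3 -m inch '[{"delta_pos":[-0.0021,0.0018,0],"twist":[0,0,0],"grip":0}]' >/dev/null; m
python3 -m inch '[{"delta_pos":[-0.0020,0.0018,0],"twist":[0,0,0],"grip":0}]' >/dev/null; m
python3 -m inch '[{"delta_pos":[-0.0020,0.0019,0],"twist":[0,0,0],"grip":0}]' >/dev/null; m
python3 -m inch '[{"delta_pos":[-0.0020,0.0019,0],"twist":[0,0,0],"grip":0}]' >/dev/null; m
python3 -m inch '[{"delta_pos":[-0.0019,0.0020,0],"twist":[0,0,0],"grip":0}]' >/dev/null; m
python3 -m inch '[{"delta_pos":[-0.0018,0.0021,0],"twist":[0,0,0],"grip":0}]' >/dev/null; m
python3 -m inch '[{"delta_pos":[-0.0018,0.0021,0],"twist":[0,0,0],"grip":0}]' >/dev/null; m
python3 -m inch '[{"delta_pos":[-0.0018,0.0021,0],"twist":[0,0,0],"grip":0}]' >/dev/null; m
python3 -m inch '[{"delta_pos":[-0.0017,0.0022,0],"twist":[0,0,0],"grip":0}]' >/dev/null; m
```

```text
t6.62 q0.434 r0.1125 z0.0665 Ft-2.5 Fr1.2 Fz9.5 gap0.0173
t6.75 q0.455 r0.1125 z0.0665 Ft-4.0 Fr1.5 Fz8.2 gap0.0176
t6.88 q0.474 r0.1124 z0.0665 Ft-6.9 Fr1.9 Fz6.5 gap0.0175
t7.00 q0.492 r0.1123 z0.0666 Ft-9.9 Fr2.1 Fz4.1 gap0.0174
t7.12 q0.510 r0.1123 z0.0667 Ft-12.8 Fr2.2 Fz2.9 gap0.0172
t7.25 q0.526 r0.1122 z0.0667 Ft-17.3 Fr4.1 Fz2.4 gap0.0175
t7.38 q0.555 r0.1124 z0.0664 Ft-3.7 Fr0.5 Fz7.3 gap0.0171
t7.50 q0.602 r0.1123 z0.0665 Ft-0.8 Fr1.2 Fz10.9 gap0.0172
t7.62 q0.631 r0.1122 z0.0665 Ft-1.5 Fr1.8 Fz10.5 gap0.0173
```

Click 2 came at q≈0.55. Click 3 should come near 0.81, so I'll go more carefully.

```bash
m(){ python3 st.py; }
python3 -m inch '[{"delta_pos":[-0.0016,0.0022,0],"twist":[0,0,0],"grip":0}]' >/dev/null; m
python3 -m inch '[{"delta_pos":[-0.0016,0.0022,0],"twist":[0,0,0],"grip":0}]' >/dev/null; m
python3 -m inch '[{"delta_pos":[-0.0015,0.0023,0],"twist":[0,0,0],"grip":0}]' >/dev/null; m
python3 -m inch '[{"delta_pos":[-0.0015,0.0023,0],"twist":[0,0,0],"grip":0}]' >/dev/null; m
python3 -m inch '[{"delta_pos":[-0.0014,0.0024,0],"twist":[0,0,0],"grip":0}]' >/dev/null; m
python3 -m inch '[{"delta_pos":[-0.0014,0.0024,0],"twist":[0,0,0],"grip":0}]' >/dev/null; m
```

```text
t7.75 q0.656 r0.1122 z0.0664 Ft-1.0 Fr1.7 Fz10.2 gap0.0178
t7.88 q0.681 r0.1121 z0.0664 Ft-0.9 Fr0.0 Fz10.4 gap0.0175
t8.00 q0.703 r0.1121 z0.0665 Ft-3.0 Fr1.9 Fz10.1 gap0.0174
t8.12 q0.724 r0.1121 z0.0665 Ft-5.6 Fr2.0 Fz8.7 gap0.0170
t8.25 q0.743 r0.1120 z0.0665 Ft-9.0 Fr3.6 Fz8.4 gap0.0171
t8.38 q0.760 r0.1119 z0.0666 Ft-11.8 Fr4.4 Fz7.1 gap0.0175
```

```bash
m(){ python3 st.py; }
python3 -m inch '[{"delta_pos":[-0.0013,0.0024,0],"twist":[0,0,0],"grip":0}]' >/dev/null; m
python3 -m inch '[{"delta_pos":[-0.0006,0.0012,0],"twist":[0,0,0],"grip":0}]' >/dev/null; m
```

```text
t8.50 q0.779 r0.1119 z0.0666 Ft-15.0 Fr3.9 Fz6.8 gap0.0171
t8.62 q0.788 r0.1119 z0.0665 Ft-15.4 Fr4.7 Fz6.8 gap0.0171
```

```bash
m(){ python3 st.py; }
python3 -m inch '[{"delta_pos":[-0.0006,0.0012,0],"twist":[0,0,0],"grip":0}]' >/dev/null; m
python3 -m inch '[{"delta_pos":[0,0,0],"twist":[0,0,0],"grip":0}]' >/dev/null; m
```

```text
t8.75 q0.796 r0.1118 z0.0665 Ft-17.7 Fr5.2 Fz7.4 gap0.0178
t8.88 q0.796 r0.1119 z0.0665 Ft-15.4 Fr3.1 Fz6.1 gap0.0173
```

```bash
m(){ python3 st.py; }
python3 -m inch '[{"delta_pos":[-0.0006,0.0012,0],"twist":[0,0,0],"grip":0}]' >/dev/null; m
python3 -m inch '[{"delta_pos":[0,0,0],"twist":[0,0,0],"grip":0}]' >/dev/null; m
```

```text
t9.00 q0.812 r0.1120 z0.0664 Ft-4.1 Fr1.6 Fz9.7 gap0.0176
t9.12 q0.838 r0.1119 z0.0664 Ft1.8 Fr1.4 Fz10.6 gap0.0172
```

Click 3 came at q≈0.81. I'll let it settle and check.

```bash
python3 -m inch '[{"delta_pos":[0,0,0],"twist":[0,0,0],"grip":0},{"delta_pos":[0,0,0],"twist":[0,0,0],"grip":0},{"delta_pos":[0,0,0],"twist":[0,0,0],"grip":0},{"delta_pos":[0,0,0],"twist":[0,0,0],"grip":0}]'; python3 st.py
python3 - <<'E'
from h import *
s=imaging.snapshot("scene"); w=imaging.snapshot("wrist")
cv2.imwrite("pics/end.png",np.hstack([cv2.resize(s["image"][180:380,100:300],(400,400)),cv2.resize(w["image"],(400,400))])[:,:,::-1])
E
```

```text
time: 9.62
tcp_pos: [0.4839, 0.1609, 0.0664]
tcp_rot: [-180.0, -0.1, 48.9]
ft_force: [-1.9, 2.6, 11.9]
finger_gap: 0.0173
grasp_force: 70.5
t9.62 q0.850 r0.1119 z0.0664 Ft3.2 Fr0.6 Fz11.9 gap0.0173
```

View pics/end.png

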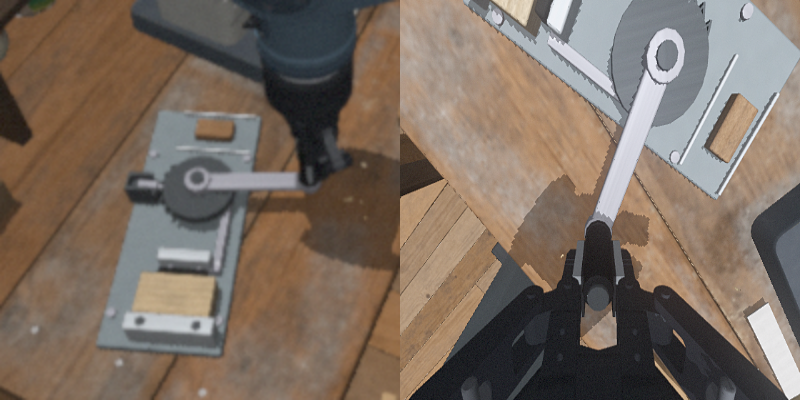

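The fingers hold the grip (right panel, about (598,290)), the lever rests at q≈0.85 after three clicks, and both blanks are in their places.

```bash
python3 -c "
from plant import manip
print(manip.sign_off())"
```

```text
the job is handed in; nothing more can be done
None
```

The large blank was in the nest, so I swung the lever clockwise through exactly three felt clicks and handed the job in at about 10 s with the fingers still holding the grip; the other blank, the glue bottle and the chisel were not touched.

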